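# Load the vial and hand over the sample tray

### The job

Stand the upright red-capped vial in the blue ring of the aluminium sample tray and let go of it. Then lift the tray by its black fin, keeping it level throughout without spilling the loose steel ball from its shallow pocket or the vial from its ring, carry it over the round blue hand-over mat and finish still holding it there: centred over the mat, level and still, its underside about 10 cm above the table, for a colleague to take. Leave the green battery cell, the black block battery and the solder spool where they are.

Things in the scene. Friction and masses are not known exactly. Their poses are not given: they have to be found in the camera images.
- tray: Loose aluminium sample tray, 170 (its x) x 70 (its y) mm, 4 mm deck with a low lip 8 mm high, about 0.28 kg (0.36 kg loaded). Origin: centre of its underside; x runs along its length from the ball pocket towards the vial ring, z up.
- tray_handle (a point): Grip point of the tray, 53 mm above its underside, over its centre, axes as the tray's. It lies in the upright black fin, which is 40 mm long along tray x, 14 mm thick along tray y, and whose top is 70 mm above the underside (pinch it across tray y; the deck round it is free from 10 mm up apart from ring, vial and ball). The loaded tray balances nearly under it.
- tray_ring (a point): Centre of the blue ring at deck level, 55 mm from the fin's centre along tray +x, 4 mm above the underside; axes as the tray's. Ring: bore 25 mm, outside 33 mm, 14 mm high; its floor is the deck. A vial fully home has its foot here and its centre 26 mm above.
- tray_pocket (a point): Centre of the ball pocket at deck level, 55 mm from the fin's centre along tray -x; axes as the tray's. Pocket: brass ring, bore 30 mm, outside 38 mm, only 3 mm high, flat floor; the ball rolls freely in it and rolls out if the tray is tipped some 40 degrees or jerked.
- ball_center (a point): Centre of the loose steel ball, 20 mm diameter, 33 g, lying in the pocket (centre 10 mm above the deck); its axes turn as it rolls.
- vial_center (a point): Centre (half-way up, 26 mm above its foot) of the loose glass vial with red cap that stands on the table: 52 mm tall, body 21 mm diameter, cap 22.4 mm diameter over the top 12 mm; z along its axis, up. About 25 g. It stands either to the left or to the right of the green battery cell.
- mat_center (a point): Centre of the top of the fixed round dark-blue hand-over mat with a white circle, 120 mm diameter, 3 mm thick, lying on the table.
- aa_cell: Bystander: green battery cell with yellow top standing on the table, 15 mm diameter, 51 mm tall, origin at its foot.
- block_battery: Bystander: black block battery lying on the table, 26 x 50 x 18 mm, origin at the centre of its underside.
- spool: Bystander: green and white solder spool, 49 mm diameter, 29 mm tall, origin at the centre of its underside.

How it is judged:
By the outcome, as a careful person would: the job done as asked, in the order asked, and still so for the second after the job is handed in, while the arm keeps its last pose, push and grip.
It also fails if it takes over 64 s, if anything falls off the work surface, if the arm or the gripper's body presses on something with over 40 N, if the wrist force passes 120 N, or if a joint passes its speed limit or range.

### The arm

A 7-joint arm with a two-finger parallel gripper is mounted at the origin on a cart in front of the work surface, level with it; the furniture and walls round the work are solid. World frame = base frame: x ahead of the robot, y to its left, z up, the work surface at z = 0. Lengths are in m, angles in rad, forces in N, time in s.
With the tool pointing down it reaches from about 0.4 to 0.875 m from the base axis. Payload 19.3 kg.
Tool frame: the origin (TCP) lies midway between the tips of the shut fingers; the grasp point (between the pads) lies 19 mm behind it; z points along the fingers, y is the line along which they close (so a half turn about z gives the same grasp; the last joint's range is limited). The gripper opens to 85 mm and grips with 20 to 120 N. Pads are 22 mm wide; open, the fingers measure 114 mm over their backs; the gripper's body (76 mm by 85 mm) begins 54 mm behind the grasp point. The pads swing forward as they close: fully open they stand 13 mm farther back than shut.
Start: joints at [-1.285, 0.521, -0.036, 1.599, 0.021, 1.021, -0.113], TCP at [0.218, 0.586, 0.231] pointing down, gripper open.
Joint ranges: [-2.91, 2.91], [-0.3, 2.13], [-1.5, 1.42], [0.17, 2.43], [-1.26, 4.41], [0.16, 1.93], [-2.52, 2.52]. Speed limits (rad/s): [1.89, 1.89, 2.39, 2.39, 3.01, 3.01, 3.01].

### API

Orientations are given as a rotation vector (axis times angle).
In Python, from plant import bot, grab_frame gives the robot as it stands. The module is installed in compiled form; this text tells all that it offers.
- The arm moves only by the tool move_arm, never from a script. Its arguments are lists of equal length, an entry for each row: "delta_pos": the shift along the world's x, y, z as a fraction of full scale, a list of three; "turn": the turn about the world's z as a fraction of full scale. A call has 1 to 12 rows; each row is the pose to reach, as a shift and turn from the pose commanded when the call began; what a row does not reach only later rows make up. Full scale, the value 1, is 400 mm for a shift and pi/2 rad for a turn. A row lasts 1/8 s, in which the tool goes at most 62.5 mm and 10.7 degrees, less where a joint would pass 70% of its speed; a pose out of reach is approached as far as the arm can. A call with a number of a shift or a turn outside -1 to 1 is refused whole. A call with a gripper value outside its range is refused whole. "hand" is the opening, from 0 (shut) to 1 (fully open), set as the call begins (left out, the last holds). The fingers move at their own pace and stop on an object; the grip force is fixed at half the most. Time passes only in rows, so rows that repeat a pose let the fingers close. It gives the time, the measured TCP pose, the force, the opening and the grip force at its end, in the units of the state.
- bot.read_state(): the state, without advancing time (a new reading comes with each control period).
- grab_frame(name): name is "scene" or "side" or "wrist"; returns a dict with "pixels" (384x512x3 uint8, red, green, blue), "vertical_fov" (degrees; the focal length in pixels is half the picture's height over the tangent of half this angle, whatever the lens; pixels are square), "cx", "cy" (the principal point, pixels), "extrinsics" (4x4, takes a point from camera to world coordinates); the wrist camera has in their place "hand_eye" (4x4, takes a point from camera to tool coordinates, whose origin is the TCP and whose axes are the flange's). Camera axes: x right, y up, looking along -z (the intrinsics and any distortion apply to the point x, -y, -z); pixel columns grow to the right and rows downward; lengths in m; the calibration is good to about 2 mm. A picture is of the moment at which its call begins: read the wrist's pose just before it. There is no depth.
- bot.finish_job(): hands the job in; it is judged then, once.
The state is a dict: "time": time; "q": joint angles; "dq": joint speeds; "tau": joint torques, N m; "tool_pos": TCP position; "ee_rot": TCP orientation; "ft_force": force on the tool from outside, world axes, zero at the start; "torque": the same for the moment, N m; "finger_gap": finger opening in m; "grasp_force": force on a finger pad.
Only numpy, scipy, OpenCV 4.12 (cv2) and the standard library are available. Lean on these libraries where they do the work, as an engineer would, in place of code of your own. Each camera call takes 0.05 s, during which the arm holds its last target. There are 200 camera calls.

## Working session

There is one attempt and no reset: what is moved stays moved. The work goes in short steps, Python scripts to look and compute and a tool call to move; the robot and the scene stay as the last step left them, time stands still between calls to the robot, and variables do not carry over. Pictures are saved under pics/ and viewed, at most 10 in all, crops included, and the job is handed in when it is done.

Besides the shell and the picture viewer there is one more tool, called after "Request:" in YAML: its name, and indented under it one key for each argument. move_arm: Moves the arm, as the interface text tells. Its arguments: {"type":"object","properties":{"delta_pos":{"type":"array"},"turn":{"type":"array"},"hand":{"type":"number"}},"required":["delta_pos","turn"]}

```bash
mkdir -p pics && cat > h.py <<'E'
import numpy as np, cv2
from scipy.spatial.transform import Rotation as R
from plant import bot, grab_frame
def save(n,f): cv2.imwrite(f'pics/{n}.png',cv2.cvtColor(f['pixels'],cv2.COLOR_RGB2BGR))
def cam(f,st=None):
    if 'extrinsics' in f: return np.array(f['extrinsics'])
    T=np.eye(4);T[:3,:3]=R.from_rotvec(st['ee_rot']).as_matrix();T[:3,3]=st['tool_pos']
    return T@np.array(f['hand_eye'])
def ray(T,f,u,v,z):
    fl=192/np.tan(np.radians(f['vertical_fov'])/2)
    d=T[:3,:3]@np.array([(u-f['cx'])/fl,-(v-f['cy'])/fl,-1]); o=T[:3,3]
    return o+d*(z-o[2])/d[2]
def proj(T,f,p):
    fl=192/np.tan(np.radians(f['vertical_fov'])/2)
    c=T[:3,:3].T@(np.array(p)-T[:3,3]); return f['cx']+fl*c[0]/-c[2], f['cy']-fl*c[1]/-c[2]
E
python3 - <<'E'
from h import *
import pickle
st=bot.read_state(); print({k:np.round(v,3) for k,v in st.items()})
d={}
for n in ('scene','side','wrist'):
    f=grab_frame(n); save(n+'0',f); d[n]=f
    print(n,{k:(np.round(v,4).tolist()) for k,v in f.items() if k!='pixels'})
pickle.dump((st,d),open('d0.pkl','wb'))
E
```

```text
{'time': np.float64(0.0), 'q': array([-1.285,  0.522, -0.036,  1.6  ,  0.021,  1.021, -0.113]), 'dq': array([ 0.001, -0.001, -0.001, -0.   , -0.001, -0.   ,  0.002]), 'tau': array([ 0.0000e+00, -9.2710e+01,  1.9790e+00, -3.6997e+01,  1.8000e-02,
        7.0000e-03, -0.0000e+00]), 'tool_pos': array([0.218, 0.586, 0.231]), 'ee_rot': array([-5.560e-01, -3.092e+00,  2.000e-03]), 'ft_force': array([-0.579, -0.251,  0.04 ]), 'torque': array([-0.075, -0.017,  0.062]), 'grasp_force': np.float64(0.0), 'finger_gap': np.float64(0.086)}
scene {'vertical_fov': 51.035, 'cx': 259.7927, 'cy': 194.6471, 'extrinsics': [[0.7632, 0.3574, -0.5383, -0.1351], [-0.6461, 0.4128, -0.6419, -0.874], [-0.0072, 0.8378, 0.546, 0.7233], [0.0, 0.0, 0.0, 1.0]]}
side {'vertical_fov': 48.4717, 'cx': 252.7357, 'cy': 189.3237, 'extrinsics': [[-0.9985, 0.0139, -0.0527, 0.4296], [-0.0508, -0.5877, 0.8075, 1.052], [-0.0197, 0.809, 0.5875, 0.8873], [0.0, 0.0, 0.0, 1.0]]}
wrist {'vertical_fov': 65.4623, 'cx': 257.1679, 'cy': 196.8822, 'hand_eye': [[0.0003, 0.9629, 0.2698, 0.0684], [1.0, -0.0004, 0.0005, 0.0], [0.0006, 0.2698, -0.9629, -0.1425], [0.0, 0.0, 0.0, 1.0]]}
```

View pics/scene0.png

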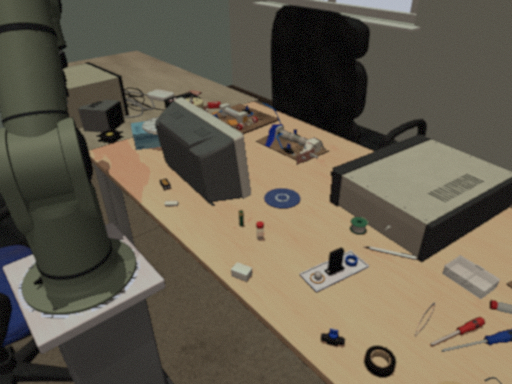

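View pics/side0.png

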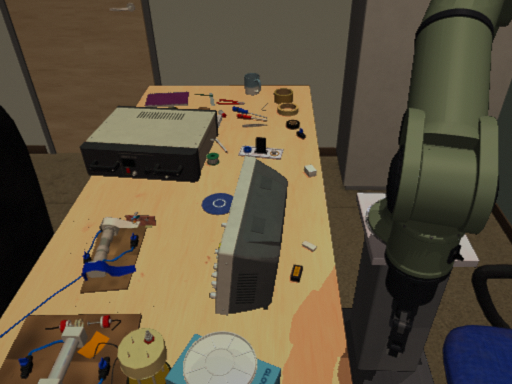

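The scene view shows the tray around (335,270), with the fin at (336,258), ring at (351,260) and pocket at (318,276). The vial is at (260,230), the cell at (241,218) and the mat at (282,198). In the side view an instrument box stands between the arm and the tray. I'll enlarge a crop for exact pixels.

```bash
python3 - <<'E'
from h import *
im=cv2.imread('pics/scene0.png')[180:300,220:380]
cv2.imwrite('pics/crop0.png',cv2.resize(im,None,fx=5,fy=5,interpolation=cv2.INTER_CUBIC))
import pickle
st,d=pickle.load(open('d0.pkl','rb'))
f=d['scene'];T=cam(f)
for n,u,v,z in [('vialfoot',260,239,0),('cellfoot',241,226,0),('mat',282,198,.003),('fin top',336,250,.07),('ring',351,260,.018),('pocket',318,276,.007),('spool',358,231,0),('monitor near corner',213,201,0),('mon top nearR',212,160,.15),('corner r',248,195,0),('box left bottom',335,200,0),('box corner',425,259,0),('L left far',160,150,0)]:
    print(n,ray(T,f,u,v,z).round(3))
g=d['side'];T=cam(g)
for n,u,v,z in [('mat',219,204,.003),('ring',247,151,.018),('fintop',261,139,.07),('pocket',273,153,.007),('monR',287,190,0),('mon nearR',272,306,0),('monNL',220,307,0),('montop',262,163,.2),('montop',262,163,.1)]:
    print(n,ray(T,g,u,v,z).round(3))
E
```

```text
vialfoot [ 0.431 -0.199  0.   ]
cellfoot [ 0.427 -0.116  0.   ]
mat [ 0.617 -0.089  0.003]
fin top [ 0.49  -0.418  0.07 ]
ring [ 0.539 -0.432  0.018]
pocket [ 0.441 -0.409  0.007]
spool [ 0.668 -0.355  0.   ]
monitor near corner [0.44  0.047 0.   ]
mon top nearR [0.445 0.04  0.15 ]
corner r [0.547 0.    0.   ]
box left bottom [ 0.741 -0.206  0.   ]
box corner [ 0.706 -0.545  0.   ]
L left far [0.488 0.486 0.   ]
mat [ 0.619 -0.076  0.003]
ring [ 0.543 -0.4    0.018]
fintop [ 0.488 -0.405  0.07 ]
pocket [ 0.44  -0.405  0.007]
monR [ 0.388 -0.166  0.   ]
mon nearR [0.434 0.341 0.   ]
monNL [0.567 0.349 0.   ]
montop [ 0.47  -0.027  0.2  ]
montop [ 0.476 -0.184  0.1  ]
```

View pics/crop0.png

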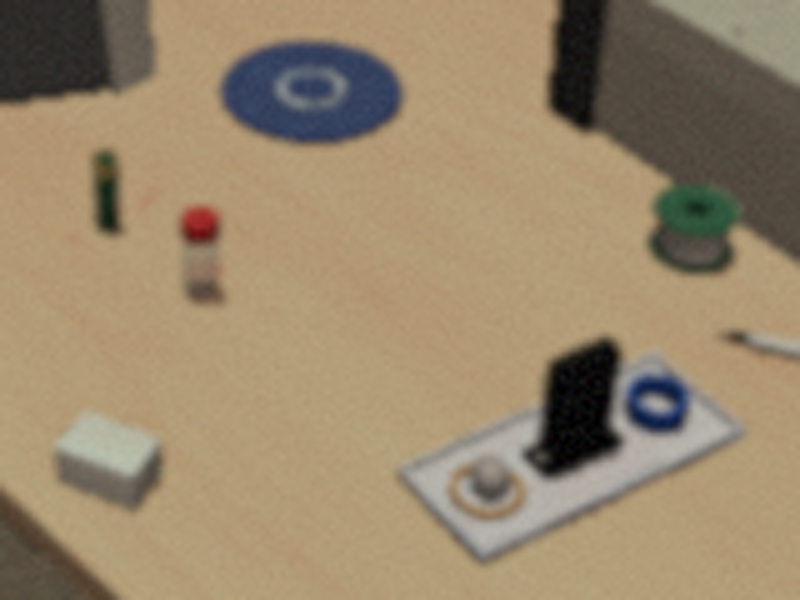

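The crop shows the vial cap at (260,224) and its foot at (260,239), to the right of the cell. The tray lies roughly along world x, ball end nearer the robot, and the area around it is free. I'll go up and over the instrument to look from the wrist camera.

Request:
move_arm:
  delta_pos:
    - [0,0,0.4]
    - [0,0,0.75]
    - [0,0,0.75]
    - [0,0,0.75]
    - [0,0,0.75]
    - [0.7,-0.7,0.75]
    - [0.7,-0.7,0.75]
    - [0.7,-0.7,0.75]
    - [0.7,-0.7,0.75]
    - [0.7,-0.7,0.75]
    - [0.7,-0.7,0.75]
    - [0.7,-0.7,0.75]
  turn: [0,0,0,0,0,-0.5,-0.8,-0.8,-0.8,-0.8,-0.8,-0.8]
  hand: 0.6

```text
time: 1.65
tool_pos: [0.4999, 0.3024, 0.5313]
ee_rot: [2.277, 2.163, -0.001]
ft_force: [-0.9, 0.9, 0.6]
finger_gap: 0.0513
grasp_force: 0.0
```

Request:
move_arm:
  delta_pos:
    - [0.0,-1,0]
    - [0.0,-1,0]
    - [0.0,-1,0]
    - [0.0,-1,0]
    - [0,-1,0]
    - [0,-1,0]
    - [0,-1,0]
    - [0,-1,0]
    - [0,-1,0]
    - [0,-1,0]
  turn: [-0.1,-0.2,-0.3,-0.4,-0.6,-0.8,-0.97,-0.97,-0.97,-0.97]

```text
time: 2.9
tool_pos: [0.4977, -0.0941, 0.5312]
ee_rot: [3.142, 0.01, -0.001]
ft_force: [0.1, 0.7, 0.4]
finger_gap: 0.0514
grasp_force: 0.0
```

Request:
move_arm:
  delta_pos:
    - [0.07,-0.15,0]
    - [0.07,-0.3,0]
    - [0.07,-0.5,-0.3]
    - [0.07,-0.5,-0.58]
    - [0.07,-0.5,-0.58]
    - [0.07,-0.5,-0.58]
    - [0.07,-0.5,-0.58]
    - [0.07,-0.5,-0.58]
  turn: [0,0,0,0,0,0,0,0]

```text
time: 3.9
tool_pos: [0.5264, -0.2943, 0.3011]
ee_rot: [3.141, 0.012, 0.002]
ft_force: [-0.2, -0.1, 0.6]
finger_gap: 0.0512
grasp_force: 0.0
```

```bash
python3 - <<'E'
from h import *
import pickle
st=bot.read_state(); f=grab_frame('wrist'); save('w1',f); pickle.dump((st,f),open('w1.pkl','wb'))
print(st['q'].round(3),st['tool_pos'],st['ee_rot'])
T=cam(f,st)
for p in [(.431,-.199,0),(.49,-.415,.07),(.617,-.085,.003)]: print(proj(T,f,p))
E
```

```text
[-0.083  0.519  0.754  1.603 -0.379  1.169 -0.809] [ 0.52640024 -0.29427639  0.3011423 ] [3.14092924e+00 1.16620074e-02 2.42144888e-03]
(np.float64(196.04993628091597), np.float64(220.60507112640707))
(np.float64(349.515510860807), np.float64(197.66215238696458))
(np.float64(107.76394504987607), np.float64(95.57754689629364))
```

View pics/w1.png

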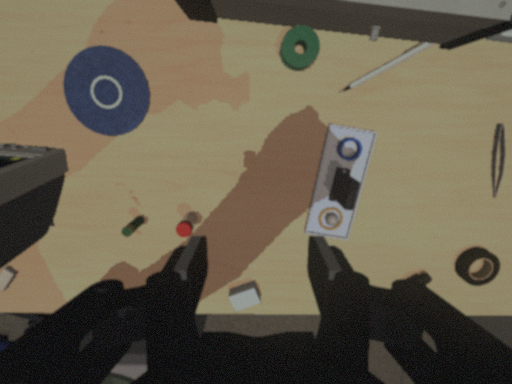

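The wrist view shows the vial cap at (184,229), foot about (194,217). On the tray, the ring is at (348,149), the pocket at (331,217) and the fin top at (343,190). The mat centre is at (107,91).

```bash
python3 - <<'E'
from h import *
import pickle
st,f=pickle.load(open('w1.pkl','rb')); T=cam(f,st)
for n,u,v,z in [('cap',184,229,.052),('ring',348,149,.018),('pocket',331,217,.005),('fintop',343,190,.07),('mat',107,91,.003),
 ('tc',330,124,.008),('tc',375,131,.008),('tc',305,234,.008),('tc',346,238,.008)]: print(n,ray(T,f,u,v,z).round(4))
print(T[:3,3])
E
```

```text
cap [ 0.4375 -0.1926  0.052 ]
ring [ 0.547  -0.4232  0.018 ]
pocket [ 0.4403 -0.4101  0.005 ]
fintop [ 0.5002 -0.4056  0.07  ]
mat [ 0.623  -0.0847  0.003 ]
tc [ 0.5809 -0.3975  0.008 ]
tc [ 0.5717 -0.4625  0.008 ]
tc [ 0.4129 -0.3706  0.008 ]
tc [ 0.4066 -0.4356  0.008 ]
[ 0.59477907 -0.29371699  0.44374227]
```

Request:
move_arm:
  delta_pos:
    - [-0.1,0.13,-0.05]
    - [-0.222,0.253,-0.15]
    - [-0.222,0.253,-0.3]
    - [-0.222,0.253,-0.453]
    - [-0.222,0.253,-0.453]
    - [-0.222,0.253,-0.453]
    - [-0.222,0.253,-0.453]
  turn: [-0.05,-0.1,-0.1,-0.1,-0.1,-0.1,-0.1]

```text
time: 4.82
tool_pos: [0.4384, -0.1936, 0.1202]
ee_rot: [3.132, -0.238, 0.005]
ft_force: [0.0, -0.1, 0.8]
finger_gap: 0.0514
grasp_force: 0.0
```

```bash
python3 - <<'E'
from h import *
import pickle
st=bot.read_state(); f=grab_frame('wrist'); save('w2',f); pickle.dump((st,f),open('w2.pkl','wb'))
print(st['tool_pos'],st['ee_rot'])
T=cam(f,st)
hsv=cv2.cvtColor(f['pixels'],cv2.COLOR_RGB2HSV)
m=((hsv[...,0]<8)|(hsv[...,0]>172))&(hsv[...,1]>150)&(hsv[...,2]>80)
n,l,s,c=cv2.connectedComponentsWithStats(m.astype('uint8'))
for i in range(1,n):
    if s[i,4]>60: print(s[i],c[i],ray(T,f,*c[i],.046))
tp=st['tool_pos'];print(proj(T,f,(tp[0],tp[1],.052)))
E
```

```text
[ 0.43839038 -0.19357615  0.12023762] [ 3.13232511 -0.23782661  0.00531455]
[241 198  28  28 581] [254.12908778 211.45266781] [ 0.4350416 -0.1908522  0.046    ]
(np.float64(256.99043102297105), np.float64(209.22927848029826))
```

View pics/w2.png

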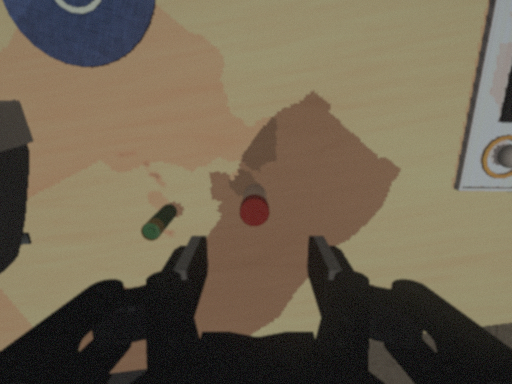

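The cap sits at (254,211), 3 mm from the tool axis and between the fingers. The cell is at (160,222), clear of them. Descend and grip.

Request:
move_arm:
  delta_pos:
    - [-0.006,0.005,-0.1]
    - [-0.006,0.005,-0.18]
    - [-0.006,0.005,-0.23]
    - [-0.006,0.005,-0.26]
    - [-0.006,0.005,-0.26]
    - [-0.006,0.005,-0.26]
  turn: [0,0,0,0,0,0]

```text
time: 5.62
tool_pos: [0.4351, -0.1912, 0.015]
ee_rot: [3.132, -0.238, 0.002]
ft_force: [0.2, 0.6, 0.7]
finger_gap: 0.0511
grasp_force: 0.0
```

Request:
move_arm:
  delta_pos:
    - [0,0,0]
    - [0,0,0]
    - [0,0,0]
    - [0,0,0]
    - [0,0,0]
    - [0,0,0]
    - [0,0,0]
    - [0,0,0]
  turn: [0,0,0,0,0,0,0,0]
  hand: 0

```text
time: 6.62
tool_pos: [0.4349, -0.1909, 0.0146]
ee_rot: [-3.132, 0.238, -0.002]
ft_force: [-0.8, 1.0, 9.8]
finger_gap: 0.0208
grasp_force: 58.1
```

Request:
move_arm:
  delta_pos:
    - [0,0,0.05]
    - [0,0,0.13]
    - [0,0,0.22]
    - [0,0,0.263]
    - [0.07,-0.14,0.263]
    - [0.14,-0.29,0.263]
    - [0.2,-0.43,0.263]
    - [0.25,-0.53,0.263]
    - [0.275,-0.58,0.263]
    - [0.275,-0.58,0.263]
    - [0.275,-0.58,0.263]
    - [0.275,-0.58,0.263]
  turn: [0,0,0,0,0,0,0,0,0,0,0,0]

```text
time: 8.12
tool_pos: [0.5446, -0.4221, 0.1195]
ee_rot: [-3.132, 0.237, -0.0]
ft_force: [0.7, 0.4, -0.2]
finger_gap: 0.0209
grasp_force: 58.6
```

```bash
python3 - <<'E'
from h import *
import pickle
st=bot.read_state(); f=grab_frame('wrist'); save('w3',f); pickle.dump((st,f),open('w3.pkl','wb'))
print(st['tool_pos'],st['ee_rot'],st['ft_force'])
T=cam(f,st);tp=st['tool_pos']
for z in (.004,.018,.105,.157): print(z,proj(T,f,(tp[0],tp[1],z)))
im=cv2.imread('pics/w3.png')
cv2.imwrite('pics/w3c.png',cv2.resize(im[120:320,160:400],None,fx=3,fy=3,interpolation=cv2.INTER_CUBIC))
E
```

```text
[ 0.54464337 -0.42205036  0.11950159] [-3.13220417e+00  2.36791159e-01 -2.18712769e-04] [ 0.68316519  0.35781796 -0.16645725]
0.004 (np.float64(257.05576164988037), np.float64(192.55900246173277))
0.018 (np.float64(257.0495424548386), np.float64(196.7986476541823))
0.105 (np.float64(256.9887544398557), np.float64(238.23803229298807))
0.157 (np.float64(256.91179329380213), np.float64(290.70269221746145))
```

View pics/w3c.png

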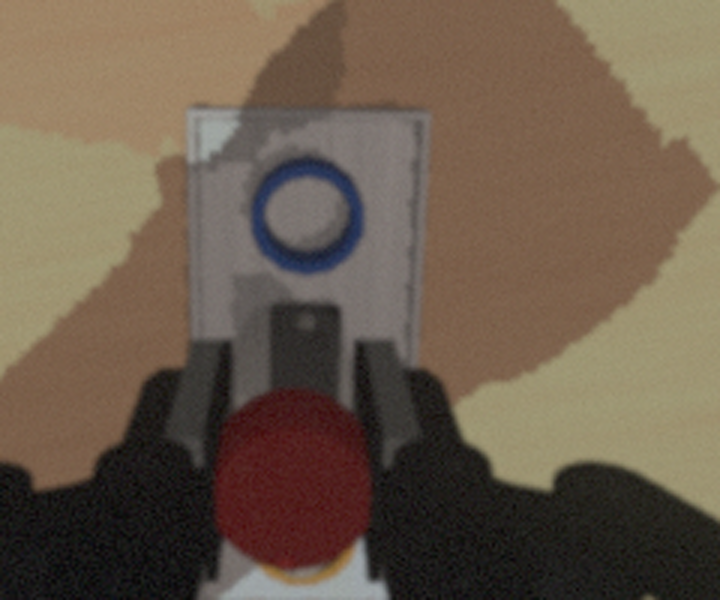

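The crop shows the ring's top rim centred at (262.4,191.2), about 5 px right of and above the tool axis. The cap centre is near (258,283). I'll compute the offsets.

```bash
python3 - <<'E'
from h import *
import pickle
st,f=pickle.load(open('w3.pkl','rb')); T=cam(f,st); tp=st['tool_pos']
hsv=cv2.cvtColor(f['pixels'],cv2.COLOR_RGB2HSV)
def blob(m,lo):
    n,l,s,c=cv2.connectedComponentsWithStats(m.astype('uint8'))
    return [(s[i],c[i]) for i in range(1,n) if s[i,4]>lo]
red=((hsv[...,0]<8)|(hsv[...,0]>172))&(hsv[...,1]>140)
blue=(hsv[...,0]>108)&(hsv[...,0]<125)&(hsv[...,1]>120)
for s,c in blob(red,500): print('red',s,c.round(1),[ray(T,f,*c,z).round(4) for z in (.148,.154)], proj(T,f,(tp[0],tp[1],.151)))
for s,c in blob(blue,200):
    u,v=s[0]+s[2]/2-.5,s[1]+s[3]/2-.5
    p=ray(T,f,u,v,.018); Rm=R.from_rotvec(st['ee_rot']).as_matrix()
    print('blue',s,u,v,p.round(4),'d',(p-tp).round(4),'tool',(Rm.T@(p-tp)).round(4))
E
```

```text
red [ 231  250   53   59 2452] [257.  279.8] [array([ 0.5441, -0.422 ,  0.148 ]), array([ 0.5477, -0.4225,  0.154 ])] (np.float64(256.9238082583482), np.float64(282.51205237857766))
blue [245 174  35  36 245] 262.0 191.5 [ 0.5486 -0.4269  0.018 ] d [ 0.004  -0.0048 -0.1015] tool [0.0046 0.0042 0.1015]
```

Request:
move_arm:
  delta_pos:
    - [0.009,-0.012,0]
    - [0.009,-0.012,-0.06]
    - [0.009,-0.012,-0.12]
    - [0.009,-0.012,-0.17]
    - [0.009,-0.012,-0.2]
    - [0.009,-0.012,-0.2]
    - [0.009,-0.012,-0.2]
    - [0.009,-0.012,-0.2]
  turn: [0,0,0,0,0,0,0,0]

```text
time: 9.18
tool_pos: [0.5485, -0.428, 0.0401]
ee_rot: [3.132, -0.238, 0.002]
ft_force: [-0.1, -0.8, -0.5]
finger_gap: 0.0207
grasp_force: 58.6
```

```bash
python3 - <<'E'
from h import *
import pickle
st=bot.read_state(); f=grab_frame('wrist'); save('w4',f); pickle.dump((st,f),open('w4.pkl','wb'))
print(st['tool_pos'],st['ft_force'])
T=cam(f,st);tp=st['tool_pos']
print(proj(T,f,(tp[0],tp[1],.018)))
im=cv2.imread('pics/w4.png')
cv2.imwrite('pics/w4c.png',cv2.resize(im[160:320,180:340],None,fx=3.7,fy=3.7,interpolation=cv2.INTER_CUBIC))
E
```

```text
[ 0.54846572 -0.42802167  0.04008369] [-0.0555843  -0.7660818  -0.46740185]
(np.float64(256.9632381014165), np.float64(233.09790036082478))
```

View pics/w4c.png

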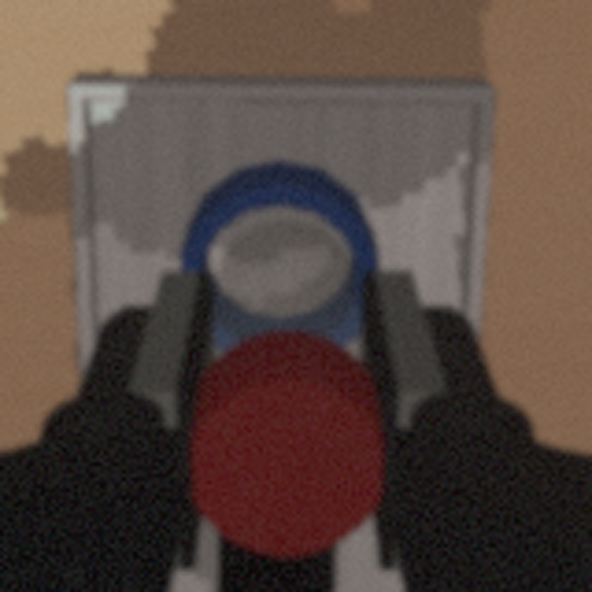

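The crop shows the blue ring around the vial's glass foot, an ellipse at about (256,231), with the cap at (257,280). I'll overlay projected circles to get the residual offset between vial and ring.

```bash
python3 - <<'E'
from h import *
import pickle
st,f=pickle.load(open('w4.pkl','rb')); T=cam(f,st); tp=st['tool_pos']
im=cv2.imread('pics/w4.png'); k=3.7
o=cv2.resize(im[160:320,180:340],None,fx=k,fy=k,interpolation=cv2.INTER_CUBIC)
t=np.linspace(0,2*np.pi,100)
def circ(r,z,col,dx=0,dy=0):
    p=[proj(T,f,(tp[0]+dx+r*np.cos(a),tp[1]+dy+r*np.sin(a),z)) for a in t]
    q=((np.array(p)-[180,160]+.5)*k).astype(int); cv2.polylines(o,[q],True,col,1)
    return q
foot=tp[2]-.0146
D=dict(dx=0.0,dy=0.0)
circ(.0105,foot,(0,255,255)); circ(.0112,foot+.052,(0,255,0)); circ(.0112,foot+.04,(0,160,0))
circ(.0165,.018,(255,255,0),**D); circ(.0125,.018,(255,0,255),**D); circ(.0165,.004,(255,255,255),**D)
cv2.imwrite('pics/w4o.png',o)
E
```

```text
(no output)
```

View pics/w4o.png

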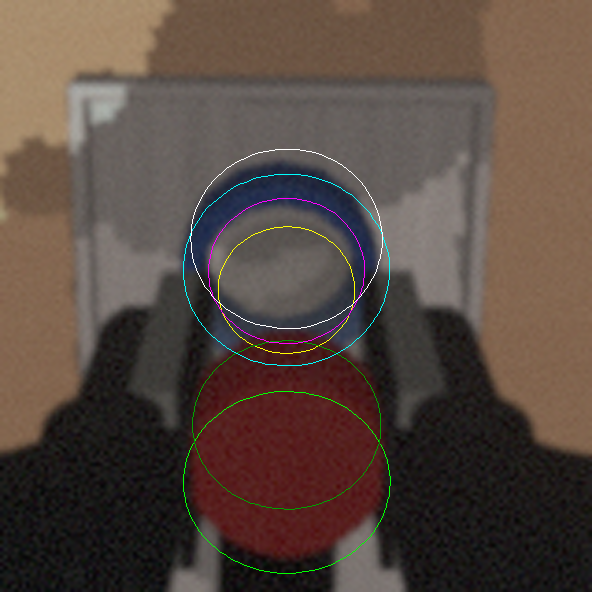

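The ring is about 1.8 mm toward −x and 1.2 mm toward +y of the tool. I'll correct for that and enter part way.

Request:
move_arm:
  delta_pos:
    - [-0.0045,0.004,0]
    - [-0.0045,0.004,0]
    - [-0.0045,0.004,-0.01]
    - [-0.0045,0.004,-0.02]
    - [-0.0045,0.004,-0.03]
    - [-0.0045,0.004,-0.03]
  turn: [0,0,0,0,0,0]

```text
time: 9.98
tool_pos: [0.5461, -0.426, 0.0268]
ee_rot: [-3.132, 0.238, 0.001]
ft_force: [-0.2, 0.4, 0.1]
finger_gap: 0.0204
grasp_force: 58.6
```

Request:
move_arm:
  delta_pos:
    - [0,0,-0.007]
    - [0,0,-0.014]
    - [0,0,-0.014]
    - [0,0,-0.014]
  turn: [0,0,0,0]

```text
time: 10.48
tool_pos: [0.5463, -0.4262, 0.0218]
ee_rot: [3.133, -0.238, 0.0]
ft_force: [-0.8, -0.3, 0.2]
finger_gap: 0.0204
grasp_force: 58.6
```

Request:
move_arm:
  delta_pos:
    - [0,0,0]
    - [0,0,0]
    - [0,0,0]
    - [0,0,0]
    - [0,0,0]
    - [0,0,0]
  turn: [0,0,0,0,0,0]
  hand: 0.6

```text
time: 11.22
tool_pos: [0.5463, -0.4261, 0.0217]
ee_rot: [3.133, -0.238, -0.0]
ft_force: [0.5, 0.3, 0.1]
finger_gap: 0.0512
grasp_force: 0.0
```

Request:
move_arm:
  delta_pos:
    - [0,0,0.05]
    - [0,0,0.12]
    - [0,0,0.25]
    - [0,0,0.3]
    - [0,0,0.3]
    - [0,0,0.3]
  turn: [0,0,0,0,0,0]

```text
time: 11.98
tool_pos: [0.5461, -0.4257, 0.141]
ee_rot: [-3.132, 0.238, 0.001]
ft_force: [0.0, -0.6, 0.5]
finger_gap: 0.0516
grasp_force: 0.0
```

```bash
python3 - <<'E'
from h import *
import pickle
st=bot.read_state(); f=grab_frame('wrist'); pickle.dump((st,f),open('w5.pkl','wb'))
print(st['tool_pos'],st['ee_rot'],st['ft_force'])
T=cam(f,st); k=1.5
o=cv2.resize(cv2.cvtColor(f['pixels'],cv2.COLOR_RGB2BGR),None,fx=k,fy=k,interpolation=cv2.INTER_CUBIC)
t=np.linspace(0,2*np.pi,60)
def poly(ps,col):
    q=((np.array([proj(T,f,p) for p in ps])+.5)*k).astype(int); cv2.polylines(o,[q],True,col,1)
c=np.array([.5461,-.426,0]); 
poly([c+[.0112*np.cos(a),.0112*np.sin(a),.056] for a in t],(0,255,0))
for yaw,col in ((-8.7,(0,255,255)),):
    a=np.radians(yaw);X=np.array([np.cos(a),np.sin(a),0]);Y=np.array([-np.sin(a),np.cos(a),0]);m=c-.055*X
    print('centre',m)
    poly([m+.085*i*X+.035*j*Y+[0,0,.008] for i,j in ((1,1),(1,-1),(-1,-1),(-1,1))],col)
    poly([m+.02*i*X+.007*j*Y+[0,0,.07] for i,j in ((1,1),(1,-1),(-1,-1),(-1,1))],col)
cv2.imwrite('pics/w5.png',o)
E
```

```text
[ 0.54612345 -0.42567894  0.14100408] [-3.13180166e+00  2.37650017e-01  1.23835942e-03] [ 0.04724256 -0.59236415  0.48420314]
centre [ 0.49173284 -0.41768065  0.        ]
```

View pics/w5.png

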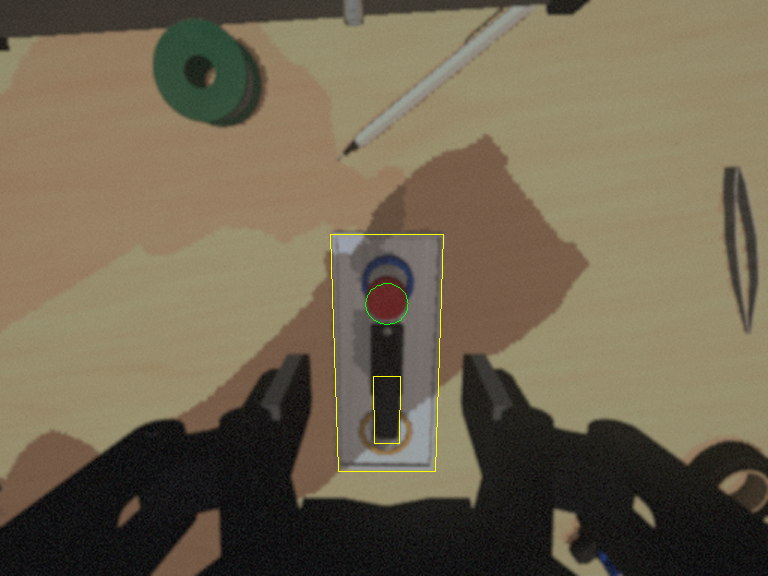

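The vial stands in the ring with its cap at (258,201) in original pixels. The tray overlay fits at yaw −8.7°, which puts the fin centre at (0.492,−0.418). Next I move over the fin and descend.

Request:
move_arm:
  delta_pos:
    - [-0.07,0.01,0]
    - [-0.136,0.02,0]
    - [-0.136,0.02,-0.05]
    - [-0.136,0.02,-0.12]
    - [-0.136,0.02,-0.19]
    - [-0.136,0.02,-0.24]
    - [-0.136,0.02,-0.267]
    - [-0.136,0.02,-0.267]
    - [-0.136,0.02,-0.267]
  turn: [0,0,0,0,0,0,0,0,0]

```text
time: 13.15
tool_pos: [0.4923, -0.4185, 0.0356]
ee_rot: [3.132, -0.238, 0.001]
ft_force: [0.1, -0.4, -0.4]
finger_gap: 0.0512
grasp_force: 0.0
```

Request:
move_arm:
  delta_pos:
    - [0,0,0]
    - [0,0,0]
    - [0,0,0]
    - [0,0,0]
    - [0,0,0]
    - [0,0,0]
    - [0,0,0]
    - [0,0,0]
  turn: [0,0,0,0,0,0,0,0]
  hand: 0

```text
time: 14.15
tool_pos: [0.4922, -0.4182, 0.0353]
ee_rot: [3.133, -0.238, 0.001]
ft_force: [0.0, 0.9, 6.9]
finger_gap: 0.0133
grasp_force: 60.9
```

```bash
python3 - <<'E'
from h import *
import pickle
st=bot.read_state(); f=grab_frame('wrist'); pickle.dump((st,f),open('w6.pkl','wb')); save('w6',f)
print(st['tool_pos'],st['ee_rot'],st['ft_force'],st['torque'],st['finger_gap'],st['grasp_force'],st['q'].round(2))
E
```

```text
[ 0.49221791 -0.41816079  0.03531078] [ 3.13256338e+00 -2.37529640e-01  8.85042065e-04] [0.02397763 0.93526976 6.85910516] [0.23458361 0.06067793 0.09530287] 0.013315046022409233 60.944727659225464 [ 0.28  0.88  0.54  1.69 -0.62  0.75 -0.6 ]
```

View pics/w6.png

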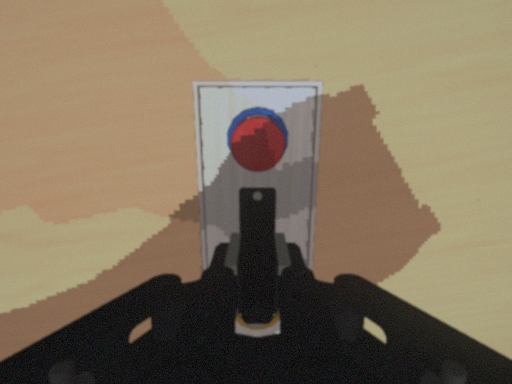

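The fin is gripped centrally at u≈257, and the vial stands in its ring at (258,141). Before carrying I'll refine the mat position and the clearance to the instrument from the images I already have.

```bash
python3 - <<'E'
from h import *
import pickle
st0,d=pickle.load(open('d0.pkl','rb')); st1,w1=pickle.load(open('w1.pkl','rb')); st2,w2=pickle.load(open('w2.pkl','rb'))
for n,f,s in (('scene',d['scene'],None),('side',d['side'],None),('w1',w1,st1),('w2',w2,st2)):
    T=cam(f,s); h=cv2.cvtColor(f['pixels'],cv2.COLOR_RGB2HSV)
    m=((h[...,0]>105)&(h[...,0]<130)&(h[...,1]>90)).astype('uint8')
    cs,_=cv2.findContours(m,cv2.RETR_EXTERNAL,cv2.CHAIN_APPROX_NONE)
    for c in cs:
        if cv2.contourArea(c)<250: continue
        p=np.array([ray(T,f,*q[0],.003)[:2] for q in c])
        if np.abs(p-[.62,-.083]).max()>.12: continue
        q=c[:,0]; ok=(q[:,0]>1)&(q[:,1]>1); p=p[ok]
        A=np.c_[2*p,np.ones(len(p))]; x=np.linalg.lstsq(A,(p**2).sum(1),rcond=None)[0]
        print(n,x[:2].round(4),'r',np.sqrt(x[2]+x[0]**2+x[1]**2).round(4),len(p))
# monitor corner triangulation
for z in (0,.05,.1,.15,.2,.25): print(z,ray(cam(w1,st1),w1,66,150,z)[:2].round(3),ray(cam(w2,st2),w2,30,140,z)[:2].round(3),ray(cam(d['scene']),d['scene'],249,192,z)[:2].round(3),ray(cam(d['scene']),d['scene'],243,138,z)[:2].round(3))
E
```

```text
scene [ 0.6168 -0.0882] r 0.0508 74
side [ 0.6234 -0.0813] r 0.0528 75
w1 [ 0.622  -0.0831] r 0.0133 83
w1 [ 0.6189 -0.0789] r 0.0411 887
w2 [ 0.6085 -0.0822] r 0.0434 584
0 [ 0.54  -0.012] [ 0.514 -0.006] [0.561 0.012] [0.807 0.356]
0.05 [ 0.547 -0.044] [ 0.512 -0.044] [ 0.513 -0.049] [0.741 0.271]
0.1 [ 0.553 -0.076] [ 0.511 -0.081] [ 0.465 -0.11 ] [0.676 0.186]
0.15 [ 0.559 -0.107] [ 0.509 -0.119] [ 0.417 -0.171] [0.611 0.101]
0.2 [ 0.565 -0.139] [ 0.508 -0.156] [ 0.369 -0.233] [0.546 0.016]
0.25 [ 0.571 -0.171] [ 0.506 -0.194] [ 0.321 -0.294] [ 0.481 -0.069]
```

Request:
move_arm:
  delta_pos:
    - [0,0,0.005]
    - [0,0,0.015]
    - [0,0,0.035]
    - [0,0,0.06]
    - [0,0,0.09]
    - [0,0,0.125]
    - [0,0,0.16]
    - [0,0,0.19]
    - [0,0,0.215]
    - [0,0,0.235]
    - [0,0,0.245]
    - [0,0,0.25]
  turn: [0,0,0,0,0,0,0,0,0,0,0,0]

```text
time: 15.7
tool_pos: [0.4919, -0.4181, 0.1349]
ee_rot: [-3.132, 0.238, 0.0]
ft_force: [0.0, -0.9, -3.9]
finger_gap: 0.0134
grasp_force: 59.5
```

```bash
python3 - <<'E'
from h import *
st=bot.read_state()
print(st['tool_pos'],st['ee_rot'],st['ft_force'],st['torque'],st['finger_gap'],st['grasp_force'],st['q'].round(2))
f=grab_frame('scene'); im=cv2.cvtColor(f['pixels'],cv2.COLOR_RGB2BGR)
a=cv2.resize(im[150:310,200:400],None,fx=4,fy=3.7,interpolation=cv2.INTER_CUBIC); cv2.imwrite('pics/s7.png',a)
print(proj(cam(f),f,(.492,-.418,.1)))
E
```

```text
[ 0.49188393 -0.41812709  0.13492796] [-3.13247089e+00  2.37935893e-01  1.90521163e-04] [ 0.00511655 -0.85035961 -3.89843503] [ 0.06325239 -0.004908    0.02789936] 0.013395643344558708 59.530271887779236 [ 0.22  0.76  0.63  1.65 -0.54  0.92 -0.66]
(np.float64(337.90801448202194), np.float64(240.16337767887694))
```

Request:
move_arm:
  delta_pos:
    - [0.001,0.002,0]
    - [0.004,0.01,0]
    - [0.011,0.029,0]
    - [0.022,0.059,0]
    - [0.037,0.097,0]
    - [0.053,0.14,0]
    - [0.07,0.182,0]
    - [0.084,0.22,0]
    - [0.096,0.25,0]
    - [0.103,0.269,0]
    - [0.106,0.277,0]
    - [0.107,0.279,0]
  turn: [0,0,0,0,0,0,0,0,0,0,0,0]

```text
time: 17.25
tool_pos: [0.5346, -0.3068, 0.1349]
ee_rot: [3.132, -0.238, -0.0]
ft_force: [0.1, 0.1, -3.8]
finger_gap: 0.0136
grasp_force: 59.5
```

Request:
move_arm:
  delta_pos:
    - [0.001,0.002,0]
    - [0.004,0.01,0]
    - [0.011,0.029,0]
    - [0.022,0.059,0]
    - [0.037,0.097,0]
    - [0.053,0.14,0]
    - [0.07,0.182,0]
    - [0.084,0.22,0]
    - [0.096,0.25,0]
    - [0.103,0.269,0]
    - [0.106,0.277,0]
    - [0.107,0.279,0]
  turn: [0,0,0,0,0,0,0,0,0,0,0,0]

```text
time: 18.75
tool_pos: [0.5774, -0.1952, 0.1349]
ee_rot: [3.132, -0.238, -0.0]
ft_force: [-0.5, 0.0, -3.5]
finger_gap: 0.0132
grasp_force: 59.5
```

```bash
cat > chk.py <<'E'
from h import *
import pickle
st=bot.read_state()
print(st['tool_pos'],st['ee_rot'],st['ft_force'],st['torque'],st['q'].round(2))
f=grab_frame('wrist'); s6,f6=pickle.load(open('w6.pkl','rb')); pickle.dump((st,f),open('wl.pkl','wb'))
for g in (f6,f):
    h=cv2.cvtColor(g['pixels'],cv2.COLOR_RGB2HSV)
    m=((h[...,0]<8)|(h[...,0]>172))&(h[...,1]>140); m[:,:180]=0; m[:,340:]=0; m[250:]=0
    b=(h[...,0]>108)&(h[...,0]<125)&(h[...,1]>120); b[:,220:300]&=True; b[:,:215]=0; b[:,300:]=0; b[:90]=0; b[190:]=0
    print('cap',np.argwhere(m).mean(0)[::-1].round(1),m.sum(),'ring',np.argwhere(b).mean(0)[::-1].round(1),b.sum())
# mat around tray in the wrist view
T=cam(f,st); h=cv2.cvtColor(f['pixels'],cv2.COLOR_RGB2HSV)
m=((h[...,0]>105)&(h[...,0]<130)&(h[...,1]>90)); 
q=np.argwhere(m)[:,::-1]; p=np.array([ray(T,f,*a,.003)[:2] for a in q])
k=np.hypot(*(p-[.62,-.083]).T)<.1; p=p[k]
print('mat px',k.sum(), 'x',np.percentile(p[:,0],[0.5,99.5]).round(3) if k.sum() else '', 'y',np.percentile(p[:,1],[.5,99.5]).round(3) if k.sum() else '')
E
python3 chk.py
```

```text
[ 0.57743667 -0.19515741  0.13488405] [ 3.13238079e+00 -2.38398920e-01 -1.28131644e-04] [-0.54111886  0.04060403 -3.49053911] [-0.05838076 -0.04550619 -0.04594313] [-0.2   0.72  0.66  1.75 -0.56  0.87 -1.01]
cap [259.2 142.9] 1694 ring [255.  118.1] 358
cap [261.7 144.2] 1449 ring [253.8 118.7] 361
mat px 9589 x [0.567 0.674] y [-0.177 -0.028]
```

```bash
cat > mat.py <<'E'
from h import *
import pickle
from scipy.optimize import least_squares
for n in ('w1','w2','w3','w5','wl'):
    st,f=pickle.load(open(n+'.pkl','rb')); T=cam(f,st); p8=f['pixels'].astype(int)
    m=((p8[...,2]>p8[...,0]+8)&(p8[...,2]>p8[...,1])).astype('uint8')
    nn,l,s,c=cv2.connectedComponentsWithStats(cv2.morphologyEx(m,cv2.MORPH_OPEN,np.ones((3,3))))
    for i in range(1,nn):
        if s[i,4]<1000: continue
        cs,_=cv2.findContours((l==i).astype('uint8'),cv2.RETR_EXTERNAL,cv2.CHAIN_APPROX_NONE)
        q=max(cs,key=len)[:,0]; q=q[(q[:,0]>1)&(q[:,1]>1)&(q[:,0]<510)]
        p=np.array([ray(T,f,*a,.003)[:2] for a in q])
        if np.hypot(*(np.median(p,0)-[.62,-.083]))>.1: continue
        for r0 in (.06,None):
            r=least_squares(lambda x:np.hypot(*(p-x[:2]).T)-(r0 or x[2]),[.62,-.083,.06],loss='soft_l1',f_scale=.001)
            print(n,s[i],r0,r.x.round(4),'inliers',(abs(r.fun)<.003).mean().round(2),len(p))
E
python3 mat.py
```

```text
w1 [  64   46   85   89 4997] 0.06 [ 0.6214 -0.0838  0.06  ] inliers 0.9 244
w1 [  64   46   85   89 4997] None [ 0.6219 -0.0838  0.0577] inliers 1.0 244
w2 [   4    0  150   66 6904] 0.06 [ 0.6238 -0.0841  0.06  ] inliers 0.8 237
w2 [   4    0  150   66 6904] None [ 0.6226 -0.084   0.0591] inliers 0.8 237
wl [   66    92   128   128 12416] 0.06 [ 0.6217 -0.0836  0.06  ] inliers 1.0 360
wl [   66    92   128   128 12416] None [ 0.6221 -0.0836  0.0584] inliers 1.0 360
```

Request:
move_arm:
  delta_pos:
    - [0.001,0.002,0]
    - [0.004,0.01,0]
    - [0.011,0.029,0]
    - [0.023,0.059,0]
    - [0.039,0.097,0]
    - [0.056,0.14,0]
    - [0.073,0.182,0]
    - [0.088,0.22,0]
    - [0.1,0.25,0]
    - [0.108,0.269,0]
    - [0.111,0.277,0]
    - [0.112,0.279,0]
  turn: [0,0,0,0,0,0,0,0,0,0,0,0]

```text
time: 20.3
tool_pos: [0.6222, -0.0837, 0.1349]
ee_rot: [3.132, -0.239, -0.0]
ft_force: [-0.6, -0.0, -3.8]
finger_gap: 0.0133
grasp_force: 59.5
```

Request:
move_arm:
  delta_pos:
    - [0,0,0]
    - [0,0,0]
    - [0,0,0]
    - [0,0,0]
    - [0,0,0]
    - [0,0,0]
    - [0,0,0]
    - [0,0,0]
  turn: [0,0,0,0,0,0,0,0]

```text
time: 21.3
tool_pos: [0.6223, -0.0833, 0.1349]
ee_rot: [-3.133, 0.238, -0.0]
ft_force: [-0.1, 0.5, -3.4]
finger_gap: 0.0136
grasp_force: 59.5
```

```bash
python3 chk.py && python3 - <<'E'
from h import *
# tray edges in wrist view vs w6 (slip/tilt), and ball: grey blob near pocket in scene
import pickle
_,a=pickle.load(open('w6.pkl','rb')); _,b=pickle.load(open('wl.pkl','rb'))
for g in (a,b):
    gr=cv2.GaussianBlur(cv2.cvtColor(g['pixels'],cv2.COLOR_RGB2GRAY),(3,3),0).astype(int)
    r=[]
    for v in (100,140,180,220):
        d=np.diff(gr[v]); r.append((180+np.abs(d[180:215]).argmax(),300+np.abs(d[300:335]).argmax()))
    print(r,'far edge',[60+np.abs(np.diff(gr[60:110,u])).argmax() for u in (215,240,275,300)])
f=grab_frame('scene'); T=cam(f); st=bot.read_state(); t=st['tool_pos']; u=t-np.array([.055*np.cos(.152),-.055*np.sin(.152),0]); u[2]=.1+.014
c=np.array(proj(T,f,u)).round().astype(int); print('ball expected px',c)
print(f['pixels'][c[1]-8:c[1]+9:2,c[0]-10:c[0]+11:2].mean(2).astype(int)); print((f['pixels'][c[1]-8:c[1]+9:2,c[0]-10:c[0]+11:2,0].astype(int)-f['pixels'][c[1]-8:c[1]+9:2,c[0]-10:c[0]+11:2,2]))
E
```

```text
[ 0.6223414  -0.0833358   0.13488817] [-3.13252888e+00  2.37923016e-01 -2.22270825e-05] [-0.06718992  0.46347762 -3.41679714] [ 0.00350998 -0.01514621  0.03264524] [-0.39  0.75  0.67  1.7  -0.57  0.9  -1.2 ]
cap [259.2 142.9] 1694 ring [255.  118.1] 358
cap [262. 145.] 1397 ring [253.4 118.9] 349
mat px 484 x [0.523 0.695] y [-0.117 -0.063]
[(np.int64(200), np.int64(305)), (np.int64(202), np.int64(314)), (np.int64(213), np.int64(312)), (np.int64(202), np.int64(310))] far edge [np.int64(87), np.int64(87), np.int64(87), np.int64(87)]
[(np.int64(197), np.int64(314)), (np.int64(199), np.int64(315)), (np.int64(197), np.int64(319)), (np.int64(199), np.int64(310))] far edge [np.int64(87), np.int64(84), np.int64(85), np.int64(98)]
ball expected px [268 171]
[[153 155 155 155 157 154 157 154 157 141  50]
 [152 152 152 155 154 155 154 159 142 114  36]
 [142 142 143 144 141 140 136 135 127  93  27]
 [139 137 129 116 106 101 107 115 100  66  34]
 [116 108 103  96  88 100  88 101  87  47  36]
 [110 105  94  82  79  89  83  79  99  89  57]
 [104 106  90  94  92  79  83  79  93 104 104]
 [107 103  97  87  89  90  87  89 102 106 109]
 [139 118  99 105 100 104 108 108 103 102 105]]
[[66 66 65 64 64 65 64 65 65 58 22]
 [68 67 66 65 65 65 65 57 49 35  8]
 [76 78 76 71 63 49 36 21 14 11  6]
 [73 65 52 34 18 13  8 13 10  6  5]
 [33 20 15 14 14 13 13 13  9  4  4]
 [12 10 24 29 12 11 12 25 17  9  8]
 [11 13 28 24 12 10 11 28 23 11 12]
 [42 13 14 28 36 32 33 27 14 12 11]
 [74 50 14 11 13 15 14 11 10 17 32]]
```

```bash
python3 -c "
from plant import bot
print(bot.finish_job())"
```

```text
the job is handed in; nothing more can be done
None
```

The vial is in the ring and released; the arm is holding the tray by its fin over the mat centre, still, underside about 10 cm up and level to within about a degree, with the ball apparently still in its pocket (last checks by image code, not by eye); handed in at about 21 s.

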